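# Shut and latch the gate of the washing-product pen

## Task

Shut the gate of the washing-product pen: lift its latch bar by the black grip, swing the gate in with the bar held up over the keeper's tooth, feel for the notch and let the bar drop fully into it, so that the bar holds the gate shut against the sprung bumper when you let go. Work gently - never ram the bar or anything else into the keeper - and leave the products and the things beside the pen where they are.

Things in the scene. Friction and masses are not known exactly. Their poses are not given: they have to be found in the camera images.
- pen: Open-topped pen for washing products, fixed on the counter: light wood floor 250 (x) x 370 (y) x 12 mm, white walls to 110 mm height at the back (+x) and sides, gate in front (-x). Origin: centre of its underside, on the counter. Its axes: x to the back, y to the left, z up.
- gate (a joint): Gate angle, rad: 0 about shut (leaf along the pen's y), grows as the free end swings out to the front (-x). Range -0.09 to 1.1; stays where left (light hinge friction). Shut angle depends on the notch: -0.065 to 0.065. Below about 0.11 a sprung rubber bumper behind the leaf, 235 mm from the hinge, pushes it open: 2 N at touch, 3 to 5.5 N when shut.
- gate_hinge (a point): Point on the gate's vertical hinge pin (left, +y end of the gate), at the height of the grip's middle with the bar down (123 mm above the counter). The leaf is 18 mm thick, its middle plane passes through the pin; it reaches 249 mm from the pin and its top edge is 97 mm above the counter.
- latch_bar (a joint): Lift angle of the latch bar, rad: 0 = level (it falls to this by its weight, about 0.25 kg), 0.20 = raised to its stop. Must exceed 0.08 to pass over the keeper's front tooth.
- bar_pivot (a point): Pivot of the latch bar on the gate, 80 mm from the hinge pin, 75 mm above the counter. Steel bar, 240 long x 14 high x 8 mm thick, along the gate's front face, its middle plane 15 mm in front of the leaf's; the axis is level, across the gate; the free end is 220 mm from the pivot (300 mm from the hinge pin), past the gate's end.
- grip (a point): Middle of the black upright round grip on the latch bar, 22 mm in diameter, 46 mm tall: 120 mm from the bar's pivot, 200 mm from the hinge pin along the leaf, 15 mm in front of the leaf's middle plane; 123 mm above the counter with the bar down, 24 mm more at the bar's upper stop. x axis: across the gate, to the back; y axis: along the bar to the hinge.
- keeper: Keeper on the pen's right (-y) post, fixed; origin on the counter, 280 mm from the hinge pin along the shut gate; axes as the pen's. On its bracket a firm aluminium strike, 30 mm wide in y: from the front a blunt tooth 30 mm thick, top 84 mm above the counter; a notch 11 mm wide for the bar; a back wall, top 118 mm, too high for the bar to pass.
- keeper_mid (a point): Point of the keeper at the height of the level bar (75 mm above the counter), 15 mm in front (-x) of the keeper's origin: the mean place of the notch. The strike is adjusted in slots, so the notch's middle really lies anywhere within 16 mm of it along x; this is not measured. Find it by feel: over the tooth the raised bar comes against the back wall; then let it down.
- softener: Softener jug, 68 x 124 x 242 mm, standing in the pen at the back left; origin centre of its underside. Leave it.
- wax_pot: Round pot, 91 mm across and 53 mm high, standing in the pen at the back; origin centre of its underside. Leave it.
- scrub_brush: Scrubbing brush, 30 x 85 x 55 mm, on the counter to the right of the pen; origin centre of its underside. Leave it.
- soap_bar: Bar of soap, 55 x 78 x 20 mm, on the counter to the left, in front of the pen; origin centre of its underside. Leave it.

How it is judged (in metres and radians):
On the way:
1. The gate is swung in to the keeper with the latch bar held up over the front tooth (value of joint latch_bar above 0.06 rad and value of joint gate below 0.12 rad), for 0.1 s.
At the end, for the whole second after the job is handed in: The gate is shut (its angle below 0.073 rad) and at rest, with the latch bar fully down in the keeper's notch (lift angle below 0.02 rad), held there by the notch alone (value of joint gate below 0.073 rad and value of joint latch_bar below 0.02 rad and velocity of joint gate between -0.02 and 0.02 rad/s); the robot touches nothing.
It fails at once if The keeper is pushed with more than 18 N by the bar or anything else (contact force between keeper and anything else above 18 N).
It fails at once if A product in the pen or a thing beside it is moved by more than 20 mm (distance of any of softener, wax_pot, scrub_brush, soap_bar from where it was at the start of the episode above 0.02 m).
It also fails if it takes over 48 s, if anything falls off the work surface, if the arm or the gripper's body presses on something with over 40 N, if the wrist force passes 120 N, or if a joint passes its speed limit or range.

## Robot

A 6-joint arm with a two-finger parallel gripper is mounted at the origin on a cart in front of the work surface, level with it; the furniture and walls round the work are solid. World frame = base frame: x ahead of the robot, y to its left, z up, the work surface at z = 0. Lengths are in mm, angles in rad, forces in N, time in s.
With the tool pointing down it reaches from about 325 to 1000 mm from the base axis. Payload 5.1 kg.
Tool frame: the origin (TCP) lies where the fingers leave the gripper's body, on its centre line; the fingertips stand 73 mm ahead of it and the grasp point (between the pads) lies 54 mm ahead of it (tcp_to_grasp is the distance from the TCP to the grasp point, in mm); z points along the fingers, x is the direction in which the jaws open and shut, and the axes are right-handed (so a half turn about z gives the same grasp; the last joint's range is limited). The gripper opens to 85 mm and grips with 20 to 120 N. Pads are 22 mm wide; open, the fingers measure 114 mm over their backs; the gripper's body (76 mm by 85 mm) begins 54 mm behind the grasp point. The pads swing forward as they close: fully open they stand 13 mm farther back than shut.
Start: joints at [-1.279, 0.124, 1.65, -0, 1.367, -0.083], TCP at [237.924, -604.878, 303.922] pointing down, gripper open.
Joint ranges: [-2.61, 2.61], [-1.02, 2.33], [0.03, 2.71], [-1.35, 4.49], [0.32, 2.68], [-2.91, 2.91]. Speed limits (rad/s): [2.57, 2.57, 3.14, 3.14, 3.14, 3.14].

## Interface

Orientations are given as a unit quaternion [x, y, z, w].
In Python, from station import state, snapshot, calibration, finish_job, tcp_to_grasp gives the robot as it stands.
- The arm moves only by the shell command python3 -m crank 'ROWS' [OPENING] [FORCE]. ROWS is JSON, a list of rows, each an object with "travel": the shift along the tool's x, y, z scaled (see below), a list of three; "rotation": the turn, a rotation vector about the tool's x, y, z scaled (see below), a list of three. In form: [{"travel": [x, y, z], "rotation": [ax, ay, az]}, ...]. A call has 1 to 5 rows; each row is the pose to reach, as a shift and turn from the pose measured when the call began, along the tool's axes at that moment; what a row does not reach only later rows make up. The controller multiplies each number of a shift by 0.3 m and each number of a turn by pi/2 rad. A row lasts 1/8 s, in which the tool goes at most 62.5 mm and 10.7 degrees, less where a joint would pass 70% of its speed; a pose out of reach is approached as far as the arm can. A call with a number of a shift or a turn outside -1 to 1 is refused whole. A call with a gripper value outside its range is refused whole. OPENING is the closure, from -1 (fully open) to 1 (shut), so that 0 is half open, set as the call begins (- or left out, the last holds). The fingers move at their own pace and stop on an object; FORCE is the grip in N (left out, the last holds). Time passes only in rows, so rows that repeat a pose let the fingers close. It gives the time, the measured TCP pose, the force and the opening at its end, in the units of the state.
- state(): the state, without advancing time (a new reading comes with each control period).
- snapshot(name): name is "scene" or "top" or "wrist"; returns (picture, depth): 400x640x3 uint8, red, green, blue; 400x640 float32, mm along the optical axis (not along the pixel's ray), 0 where there is no reading.
- calibration(name): a dict with "vfov" (degrees; the focal length in pixels is half the picture's height over the tangent of half this angle, whatever the lens; pixels are square), "cx", "cy" (the principal point, pixels), "extrinsics" (4x4, takes a point from world to camera coordinates); the wrist camera has in their place "hand_eye" (4x4, takes a point from camera to tool coordinates, whose origin is the TCP and whose axes are the tool frame's). Camera axes: x right, y up, looking along -z (the intrinsics and any distortion apply to the point x, -y, -z); pixel columns grow to the right and rows downward; lengths in mm; the calibration is good to about 2 mm. A picture is of the moment at which its call begins: read the wrist's pose just before it. calibration takes no time and is no camera call.
- finish_job(): hands the job in, once; it reports no verdict.
The state is a dict: "clock": time; "joint_pos": joint angles; "dq": joint speeds; "joint_torque": joint torques, N m; "eef_pos": TCP position; "orientation": TCP orientation; "contact_force": force on the tool from outside, world axes, zero at the start; "wrist_torque": the same for the moment, N m; "width": opening from 0.0 (shut) to 1.0 (fully open).
Only numpy, scipy, OpenCV 4.12 (cv2) and the standard library are available. Lean on these libraries where they do the work, as an engineer would, in place of code of your own. Each camera call takes 0.05 s, during which the arm holds its last target.

## Working session

There is one attempt and no reset: what is moved stays moved. The work goes in short steps, Python scripts to look and compute and a shell command to move; the robot and the scene stay as the last step left them, time stands still between calls to the robot, and variables do not carry over. Pictures are saved under pics/ and viewed, and the job is handed in when it is done.

```bash
ls; mkdir -p pics; cat > look.py <<'E'
import sys,cv2,numpy as np
from station import *
for n in sys.argv[2:]:
    s=state(); p,d=snapshot(n); cv2.imwrite(f'pics/{n}_{sys.argv[1]}.png',p[:,:,::-1]); np.savez(f'pics/{n}_{sys.argv[1]}.npz',p=p,d=d,eef=s['eef_pos'],q=s['orientation'])
E
python3 look.py 0 scene top wrist; python3 -c "
from station import *
print(state())
for n in ['scene','top','wrist']:print(n,calibration(n))
print(tcp_to_grasp)"
```

```text
pics
{'clock': 0.15, 'joint_pos': array([-1.27864924e+00,  1.24380933e-01,  1.65137939e+00,  1.87783355e-05,
        1.36751834e+00, -8.25636742e-02]), 'dq': array([ 9.39852359e-05, -2.52907609e-03, -4.31660942e-03,  1.05821345e-03,
        8.32908362e-04,  2.49672962e-04]), 'joint_torque': array([ 8.39249187e-04, -4.24227262e+01, -3.66011953e+01, -1.13925664e-04,
        4.65064528e-03, -6.44892012e-06]), 'eef_pos': array([ 237.79517573, -604.5488716 ,  302.90743437]), 'orientation': array([ 8.26437797e-01, -5.63027404e-01, -6.49388154e-04, -5.37616890e-04]), 'contact_force': array([-0.08958131, -0.31977043, -0.72222108]), 'wrist_torque': array([-0.03054218, -0.02180639, -0.01412394]), 'width': 1.0033591938812505}
scene {'vfov': 56.22515202423356, 'cx': 321.20119492683824, 'cy': 202.2624783332007, 'extrinsics': array([[-8.92706205e-01, -4.50638764e-01,  5.79999719e-04,
         5.78800304e+02],
       [ 2.59782027e-01, -5.13570371e-01,  8.17776725e-01,
        -2.17949887e+02],
       [-3.68224022e-01,  7.30185030e-01,  5.75535309e-01,
        -8.24760413e+02],
       [ 0.00000000e+
[... 260 characters left out ...]
150386e-01,  1.63155522e-02,  9.70026404e-02,
        -6.25994079e+02],
       [-9.66518068e-02, -2.10706323e-02,  9.95095200e-01,
        -1.18826067e+03],
       [ 0.00000000e+00,  0.00000000e+00,  0.00000000e+00,
         1.00000000e+00]])}
wrist {'vfov': 70.61932457569499, 'cx': 320.0631087599767, 'cy': 203.0256466953107, 'hand_eye': array([[ 9.99999838e-01, -5.68566824e-04, -8.36715659e-07,
         3.61084589e-01],
       [-5.38638007e-04, -9.46887576e-01, -3.21564345e-01,
        -8.24566331e+01],
       [ 1.82038543e-04,  3.21564294e-01, -9.46887729e-01,
        -7.03322019e+01],
       [ 0.00000000e+00,  0.00000000e+00,  0.00000000e+00,
         1.00000000e+00]])}
53.900000000000006
```

View pics/scene_0.png

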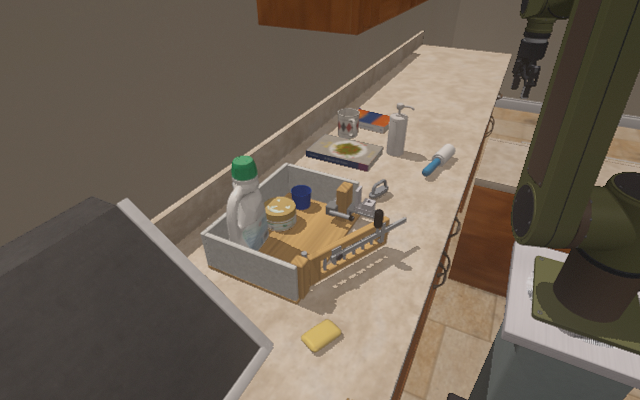

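View pics/top_0.png

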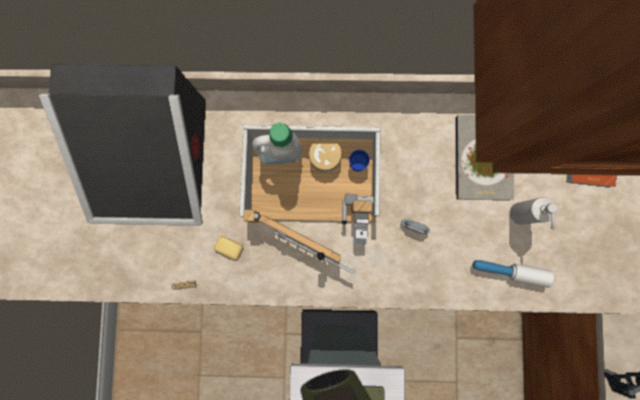

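View pics/wrist_0.png

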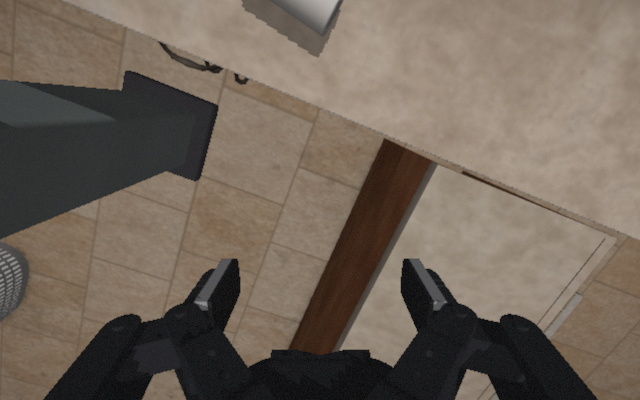

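```bash
cat > geo.py <<'E'
import numpy as np
from station import calibration
from scipy.spatial.transform import Rotation as R
def ray(cal,u,v,T=None):
    f=200/np.tan(np.radians(cal['vfov']/2))
    return np.array([(u-cal['cx'])/f,-(v-cal['cy'])/f,-1.])
def cam2world(name,eef=None,q=None):
    c=calibration(name)
    if name!='wrist': return np.linalg.inv(c['extrinsics'])
    W=np.eye(4);W[:3,:3]=R.from_quat(q).as_matrix();W[:3,3]=eef
    return W@c['hand_eye']
def pts(name,uv,d,eef=None,q=None):
    M=cam2world(name,eef,q);c=calibration(name)
    return np.array([M[:3,:3]@(ray(c,u,v)*d[int(v),int(u)])+M[:3,3] for u,v in uv])
def onplane(name,u,v,z,eef=None,q=None):
    M=cam2world(name,eef,q);r=M[:3,:3]@ray(calibration(name),u,v);o=M[:3,3]
    return o+r*(z-o[2])/r[2]
def cloud(name,d,eef=None,q=None):
    M=cam2world(name,eef,q);c=calibration(name);f=200/np.tan(np.radians(c['vfov']/2))
    v,u=np.mgrid[:400,:640]
    P=np.stack([(u-c['cx'])/f*d,-(v-c['cy'])/f*d,-d],-1)
    return P@M[:3,:3].T+M[:3,3]
E
python3 - <<'E'
import cv2,numpy as np
from geo import *
z=np.load('pics/top_0.npz');p,d=z['p'],z['d']
c=p[190:300,220:440];cv2.imwrite('pics/topcrop0.png',cv2.resize(c[:,:,::-1],None,fx=3.6,fy=3.6,interpolation=cv2.INTER_CUBIC))
z2=np.load('pics/scene_0.npz');c=z2['p'][160:280,280:440];cv2.imwrite('pics/scenecrop0.png',cv2.resize(c[:,:,::-1],None,fx=5,fy=4.9,interpolation=cv2.INTER_CUBIC))
C=cloud('top',d)
for u,v in [(320,257),(250,215),(338,257),(350,268),(361,235),(361,225),(362,205),(243,130),(378,130),(378,212),(243,212),(228,247),(415,228)]: print(u,v,C[v,u].round(0))
E
```

```text
320 257 [460.  81. 147.]
250 215 [564. 267. 113.]
338 257 [459.  34.  99.]
350 268 [424.  -3.  -1.]
361 235 [518. -27.  81.]
361 225 [545. -28.  65.]
362 205 [596. -27. 112.]
243 130 [793. 295. 110.]
378 130 [798. -68. 109.]
378 212 [578. -69. 111.]
243 212 [572. 288. 107.]
228 247 [478. 343.  23.]
415 228 [ 541. -184.   17.]
```

View pics/topcrop0.png

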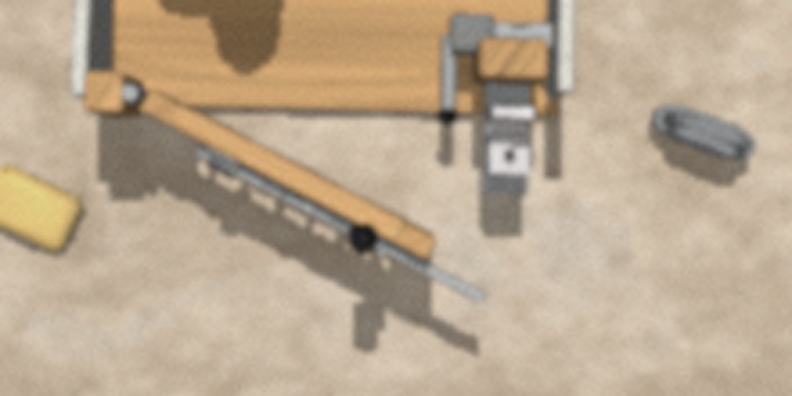

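View pics/scenecrop0.png

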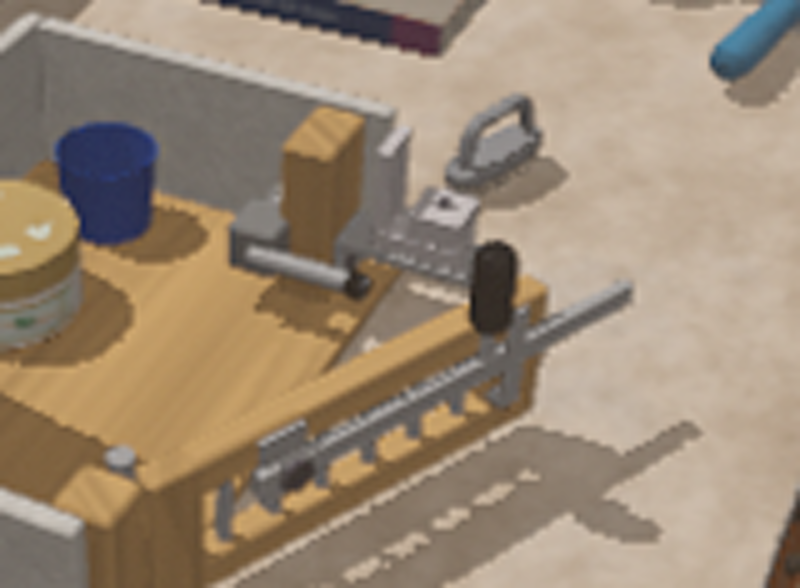

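```bash
python3 - <<'E'
import cv2,numpy as np
from geo import *
z=np.load('pics/top_0.npz');p,d=z['p'],z['d'];C=cloud('top',d)
# grip mask
m=(p.max(2)<60)&(C[...,2]>135)
v,u=np.nonzero(m);k=(u>300)&(u<340)&(v>240)&(v<275);print('grip',u[k].mean(),v[k].mean(),C[v[k],u[k]].mean(0).round(1), k.sum())
print(onplane('top',u[k].mean(),v[k].mean(),146).round(1))
for zz in (113,120):print('hinge',onplane('top',220.+133/3.6-.4,190+93/3.6-.4,zz).round(1), C[215,256:258].round(0))
# wall tops
w=(abs(C[...,2]-110)<4)
w2=w&(C[...,0]>600)&(C[...,0]<780)
for lo,hi in((-90,-50),(270,310)):
    q=C[w2&(C[...,1]>lo)&(C[...,1]<hi)];print('side',q.mean(0).round(1),np.polyfit(q[:,0],q[:,1],1),len(q))
q=C[w&(C[...,0]>780)&(C[...,0]<830)&(C[...,1]>-60)&(C[...,1]<270)];print('back',q.mean(0),np.polyfit(q[:,1],q[:,0],1))
# gate top edge, z~97
g=(abs(C[...,2]-97)<5)&(C[...,0]<560)&(C[...,0]>440)&(C[...,1]>20)&(C[...,1]<250)
q=C[g];print('gate',q.mean(0),np.polyfit(q[:,1],q[:,0],1),len(q),q[:,1].min())
# keeper
for v in range(222,250): print(v,C[v,358:366:2].round(0)[:,[0,2]].tolist(),p[v,361])
E
```

```text
grip 320.3939393939394 255.66666666666666 [463.   79.7 144.7] 33
[463.1  79.7 146. ]
hinge [563.6 250.2 113. ] [[565. 252. 113.]
 [565. 249. 116.]]
hinge [563.2 249.1 120. ] [[565. 252. 113.]
 [565. 249. 116.]]
side [685.3 -66.2 109.2] [-9.85927900e-03 -5.94628868e+01] 281
side [689.  290.7 109.2] [-8.58817941e-03  2.96581510e+02] 270
back [801.35813124  93.93356549 109.32537241] [6.21000429e-03 8.00774803e+02]
gate [505.79076904 135.46710611  96.00528734] [  0.48444532 440.1643631 ] 571 28.761027720828032
222 [[551.0, 117.0], [551.0, 112.0], [551.0, 119.0], [551.0, 117.0]] [174 167 166]
223 [[550.0, 69.0], [550.0, 72.0], [550.0, 74.0], [550.0, 79.0]] [132 129 129]
224 [[547.0, 64.0], [547.0, 66.0], [548.0, 66.0], [548.0, 66.0]] [127 123 122]
225 [[545.0, 60.0], [545.0, 65.0], [545.0, 64.0], [545.0, 62.0]] [125 124 123]
226 [[542.0, 66.0], [542.0, 69.0], [542.0, 63.0], [542.0, 68.0]] [123 121 123]
227 [[539.0, 84.0], [539.0, 82.0], [539.0, 82.0], [540.0, 64.0]] [118 116 115]
228 [[536.0, 85.0], [536.0, 80.0], [536.0, 80.0], [536.0, 83.0]] [127 124 126]
229 [[533.0, 80.0], [533.0, 87.
[... 921 characters left out ...]
[[501.0, 53.0], [501.0, 51.0], [501.0, 51.0], [502.0, 50.0]] [114 116 115]
242 [[499.0, 54.0], [499.0, 52.0], [499.0, 57.0], [499.0, 56.0]] [113 114 112]
243 [[496.0, 53.0], [496.0, 56.0], [496.0, 54.0], [496.0, 52.0]] [112 111 106]
244 [[492.0, -0.0], [493.0, -3.0], [493.0, -1.0], [493.0, 1.0]] [121 115 106]
245 [[490.0, 0.0], [490.0, 4.0], [490.0, 3.0], [490.0, 1.0]] [124 114 104]
246 [[487.0, -2.0], [487.0, -3.0], [487.0, -0.0], [487.0, -0.0]] [128 118 108]
247 [[484.0, -3.0], [484.0, -2.0], [484.0, -1.0], [484.0, -1.0]] [122 113 101]
248 [[481.0, -4.0], [481.0, -2.0], [481.0, -1.0], [481.0, -3.0]] [126 118 106]
249 [[478.0, -1.0], [478.0, 3.0], [478.0, -2.0], [479.0, -1.0]] [125 116 104]
```

```bash
cat > plan.py <<'E'
# usage: plan.py x y z yaw_deg_of_tool_x  (TCP target, pointing down)
import sys,numpy as np
from station import state
from scipy.spatial.transform import Rotation as R
x,y,z,yaw=map(float,sys.argv[1:5])
s=state();R0=R.from_quat(s['orientation'])
a=np.radians(yaw);X=[np.cos(a),np.sin(a),0];Z=[0,0,-1];Y=np.cross(Z,X)
T=R.from_matrix(np.array([X,Y,Z]).T)
t=R0.inv().apply(np.array([x,y,z])-s['eef_pos'])/300
r=(R0.inv()*T).as_rotvec()/(np.pi/2)
print('eef',s['eef_pos'].round(1),'yaw',np.degrees(np.arctan2(*R0.as_matrix()[[1,0],0])).round(1),'F',s['contact_force'].round(1),'w',round(s['width'],2),'t',s['clock'])
print('travel',t.round(4).tolist(),'rot',r.round(4).tolist())
E
python3 plan.py 330 -325 300 -50; python3 plan.py 460 80 260 -25.8
```

```text
eef [ 237.8 -604.5  302.9] yaw -68.5 F [-0.1 -0.3 -0.7] w 1.0 t 0.15
travel [-0.7547, -0.6271, 0.0111] rot [-0.0003, 0.001, -0.2059]
eef [ 237.8 -604.5  302.9] yaw -68.5 F [-0.1 -0.3 -0.7] w 1.0 t 0.15
travel [-1.8522, -1.5244, 0.1464] rot [-0.0005, 0.001, -0.4748]
```

```bash
python3 -m crank '[{"travel":[-0.15,-0.125,0],"rotation":[0,0,-0.04]},{"travel":[-0.3,-0.25,0],"rotation":[0,0,-0.08]},{"travel":[-0.45,-0.375,0],"rotation":[0,0,-0.12]},{"travel":[-0.6,-0.5,0],"rotation":[0,0,-0.16]},{"travel":[-0.755,-0.627,0.01],"rotation":[0,0,-0.206]}]'; python3 plan.py 420 -60 290 -30
```

```text
clock: 0.78
eef_pos: [330.2, -323.2, 300.3]
orientation: [0.907, -0.422, -0.0, -0.001]
contact_force: [1.3, 0.6, 0.1]
width: 1.0
eef [ 330.2 -323.2  300.3] yaw -49.9 F [1.3 0.6 0.1] w 1.0 t 0.775
travel [-0.4779, -0.7941, 0.0355] rot [-0.0007, 0.0005, -0.221]
```

```bash
python3 -m crank '[{"travel":[-0.095,-0.16,0],"rotation":[0,0,-0.045]},{"travel":[-0.19,-0.32,0],"rotation":[0,0,-0.09]},{"travel":[-0.285,-0.48,0.01],"rotation":[0,0,-0.13]},{"travel":[-0.38,-0.64,0.02],"rotation":[0,0,-0.18]},{"travel":[-0.478,-0.794,0.035],"rotation":[0,0,-0.221]}]'; python3 look.py 1 wrist;python3 plan.py 462 79 270 -25.8
```

```text
clock: 1.4
eef_pos: [420.1, -58.2, 290.2]
orientation: [0.966, -0.258, 0.0, -0.001]
contact_force: [0.3, -0.5, -0.5]
width: 0.997
eef [420.8 -53.2 289.3] yaw -29.5 F [-1.4  3.3 -1. ] w 1.0 t 1.45
travel [-0.097, -0.4507, 0.0672] rot [-0.0036, 0.0016, -0.0408]
```

View pics/wrist_1.png

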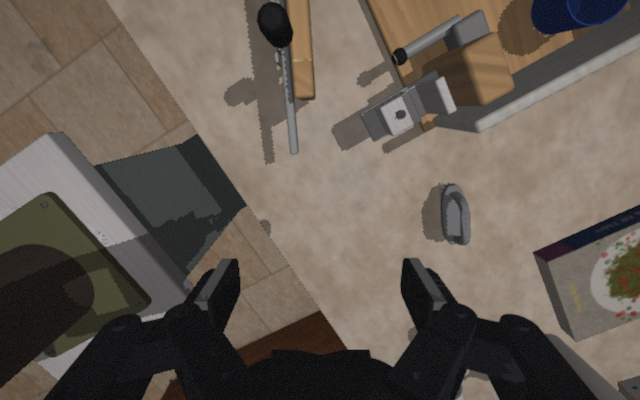

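```bash
python3 - <<'E'
import cv2,numpy as np
from geo import *
z=np.load('pics/wrist_1.npz');p,d=z['p'],z['d'];C=cloud('wrist',d,z['eef'],z['q'])
m=np.zeros((400,640),bool);m[0:60,250:300]=True
m&=(p.max(2)<60)&(C[...,2]>141)
v,u=np.nonzero(m);print(u.mean(),v.mean(),m.sum(),C[m].mean(0),C[m].min(0),C[m].max(0))
# notch edges: along pen x at y=-28, print pixels
c=p[40:160,330:470];cv2.imwrite('pics/wcrop1.png',cv2.resize(c[:,:,::-1],None,fx=5,fy=5,interpolation=cv2.INTER_CUBIC))
k=(abs(C[...,1]+30)<3)&(C[...,0]>480)&(C[...,0]<600)
q=C[k];o=np.argsort(q[:,0]);q=q[o]
for a in range(495,575,2):
    r=q[(q[:,0]>=a)&(q[:,0]<a+2)]
    if len(r):print(a,np.median(r[:,2]).round(0),len(r),end=' | ')
E
```

```text
272.4486422668241 19.576151121605665 847 [461.2749532   76.02214132 146.82525014] [451.03421084  12.97644303 141.06955479] [471.54280478  87.35578205 360.62112333]
495 53.0 19 | 497 54.0 19 | 499 54.0 11 | 501 55.0 13 | 503 55.0 9 | 505 54.0 12 | 507 68.0 41 | 509 84.0 16 | 511 85.0 13 | 513 84.0 16 | 515 84.0 14 | 517 85.0 14 | 519 86.0 20 | 521 87.0 13 | 523 87.0 18 | 525 87.0 10 | 527 85.0 13 | 529 84.0 12 | 531 84.0 15 | 533 84.0 15 | 535 84.0 13 | 537 84.0 10 | 543 66.0 12 | 545 67.0 12 | 547 67.0 17 | 549 98.0 156 | 551 118.0 18 | 553 118.0 21 | 555 118.0 20 |
```

View pics/wcrop1.png

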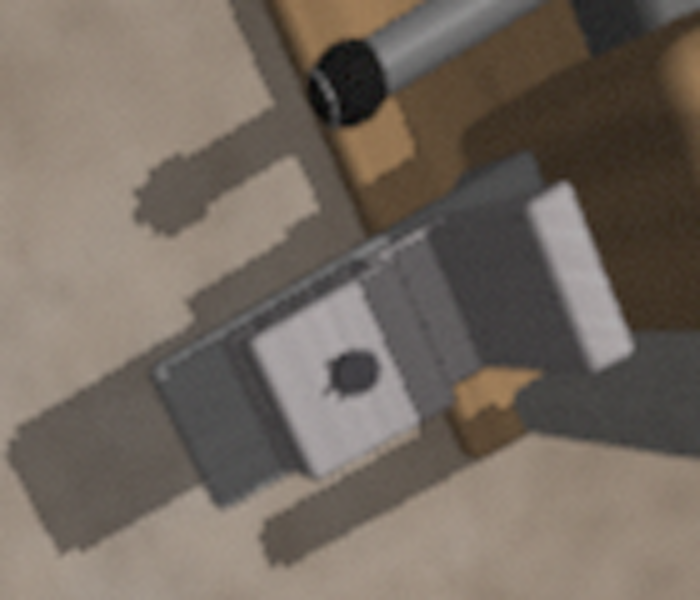

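```bash
python3 -m crank '[{"travel":[-0.02,-0.15,0.015],"rotation":[0,0,-0.01]},{"travel":[-0.05,-0.3,0.03],"rotation":[0,0,-0.02]},{"travel":[-0.097,-0.45,0.067],"rotation":[0,0,-0.04]},{"travel":[-0.097,-0.45,0.067],"rotation":[0,0,-0.04]}]'; python3 look.py 2 wrist;python3 plan.py 462 78.5 181 -25.8
python3 - <<'E'
import cv2,numpy as np
from geo import *
z=np.load('pics/wrist_2.npz');p,d=z['p'],z['d'];C=cloud('wrist',d,z['eef'],z['q'])
m=(p.max(2)<60)&(C[...,2]>141)&(C[...,2]<150)
print(m.sum(),np.median(C[m],0),np.percentile(C[m],3,axis=0),np.percentile(C[m],97,axis=0))
E
```

```text
clock: 1.95
eef_pos: [461.4, 81.0, 268.7]
orientation: [0.975, -0.222, -0.002, -0.003]
contact_force: [-0.2, -0.6, 0.6]
width: 1.0
eef [461.5  79.8 269.2] yaw -25.7 F [-0.1 -0.7 -0.9] w 1.0 t 2.0
travel [0.0044, 0.0044, 0.2941] rot [-0.0029, 0.0024, 0.001]
503 [462.18741049  79.84584997 145.93749308] [453.35113824  71.72416941 141.52101762] [470.39261131  87.04733465 147.3342318 ]
```

View pics/wrist_2.png

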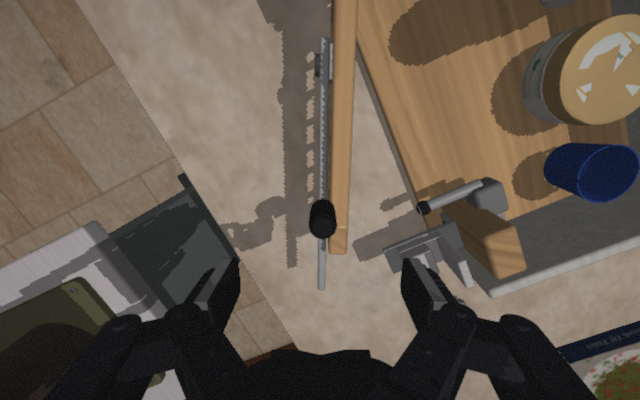

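Grip top is at (322,212), between the fingers; all sources agree on about (462, 79.5). The leaf lies to its right, well aligned with the tool. Descending.

```bash
python3 -m crank '[{"travel":[0.004,0.0,0.1],"rotation":[0,0,0]},{"travel":[0.004,0.0,0.2],"rotation":[0,0,0]},{"travel":[0.004,0.0,0.27],"rotation":[0,0,0]},{"travel":[0.004,0.0,0.29],"rotation":[0,0,0]},{"travel":[0.004,0.0,0.29],"rotation":[0,0,0]}]' -1 20; python3 -m crank '[{"travel":[0,0,0],"rotation":[0,0,0]},{"travel":[0,0,0],"rotation":[0,0,0]},{"travel":[0,0,0],"rotation":[0,0,0]}]' 1 25;  python3 plan.py 462 79.5 181 -25.8; python3 look.py 3 wrist
```

```text
clock: 2.62
eef_pos: [462.6, 79.0, 182.6]
orientation: [0.975, -0.223, -0.001, -0.003]
contact_force: [0.7, 0.5, 0.8]
width: 1.003
clock: 3.0
eef_pos: [462.9, 79.0, 183.2]
orientation: [0.975, -0.223, -0.001, -0.003]
contact_force: [0.6, -0.8, 0.3]
width: 0.377
eef [462.9  79.  183.2] yaw -25.8 F [ 0.6 -0.8  0.3] w 0.38 t 3.0
travel [-0.0033, -0.0001, 0.0074] rot [-0.0032, 0.0016, 0.0002]
```

View pics/wrist_3.png

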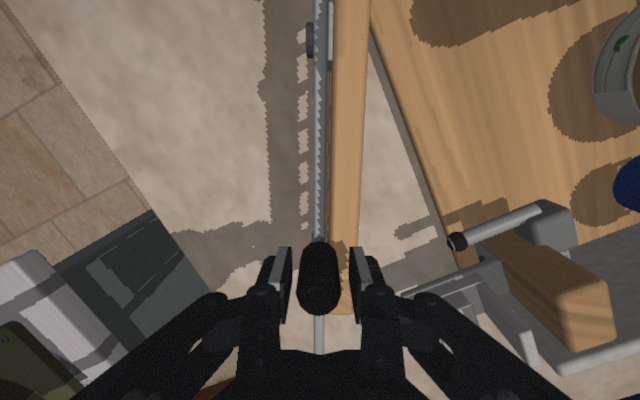

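Grip at (320,280) centred between the still-closing pads. Finish closing.

```bash
python3 -m crank '[{"travel":[0,0,0.006],"rotation":[0,0,0]},{"travel":[0,0,0.006],"rotation":[0,0,0]},{"travel":[0,0,0.006],"rotation":[0,0,0]},{"travel":[0,0,0.006],"rotation":[0,0,0]}]' 1 25;  python3 plan.py 462 79.5 181 -25.8; python3 look.py 4 wrist
```

```text
clock: 3.55
eef_pos: [463.6, 78.6, 182.9]
orientation: [0.975, -0.223, 0.0, -0.002]
contact_force: [-2.1, -3.8, 7.3]
width: 0.249
eef [463.6  78.6 182.9] yaw -25.7 F [-2.1 -3.8  7.3] w 0.25 t 3.55
travel [-0.0059, -0.0003, 0.0064] rot [-0.0027, 0.0003, 0.0008]
```

View pics/wrist_4.png

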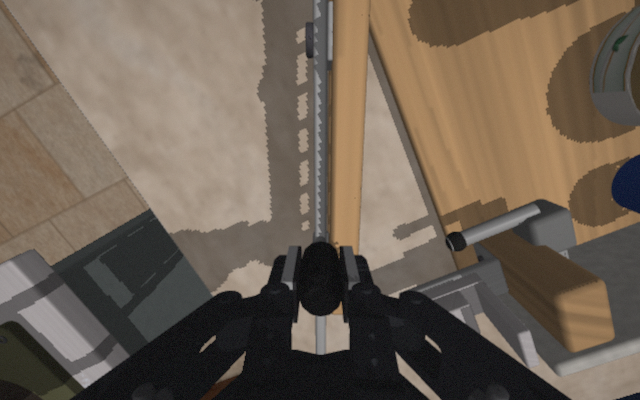

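```bash
python3 -m crank '[{"travel":[0,-0.01,-0.02],"rotation":[0,0,0]},{"travel":[0,-0.02,-0.042],"rotation":[0,0,0]},{"travel":[0,-0.031,-0.062],"rotation":[0,0,0]},{"travel":[0,-0.031,-0.062],"rotation":[0,0,0]}]';  python3 plan.py 462 79.5 181 -25.8; python3 look.py 5 wrist scene
```

```text
clock: 4.1
eef_pos: [467.6, 87.6, 201.5]
orientation: [0.975, -0.222, 0.0, -0.003]
contact_force: [1.8, 3.0, -6.8]
width: 0.249
eef [467.6  87.6 201.5] yaw -25.7 F [ 1.8  3.  -6.8] w 0.25 t 4.1
travel [-0.0052, 0.0329, 0.0683] rot [-0.0033, 0.0005, 0.0012]
```

View pics/wrist_5.png

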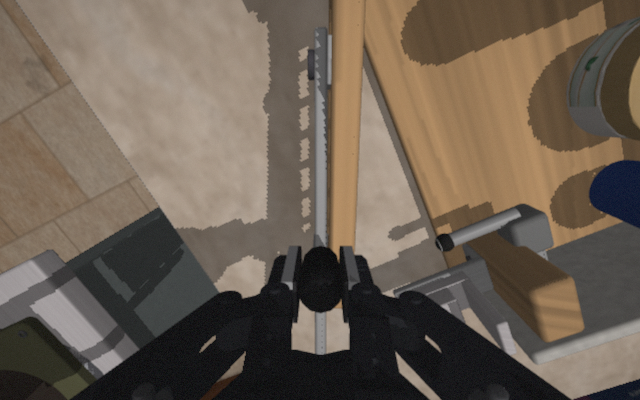

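View pics/scene_5.png

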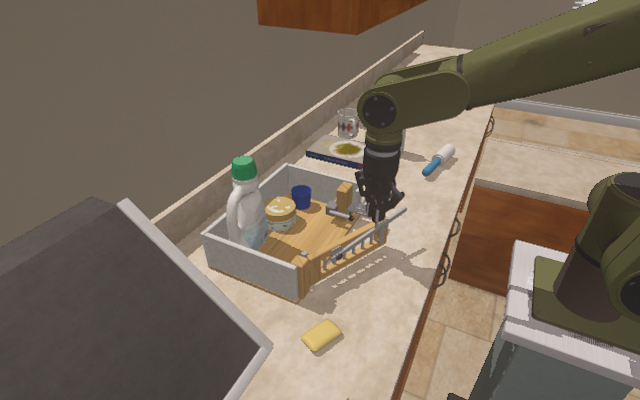

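```bash
cat > arc.py <<'E'
# arc.py phi th1 th2 ... : rows for world gate angles, bar lift phi, from current pose; z only by dz relative to (183+lift)
import sys,numpy as np
from station import state
from scipy.spatial.transform import Rotation as R
phi=float(sys.argv[1]);s=state();R0=R.from_quat(s['orientation'])
H=np.array([564,252.8])
L=80+120*np.cos(phi)-48*np.sin(phi);zz=183+120*np.sin(phi)+48*(np.cos(phi)-1)
print('eef',s['eef_pos'].round(1),'F',s['contact_force'].round(1),'w',round(s['width'],2),'t',s['clock'])
p=s['eef_pos'][:2]-H;print('th now (world)',(np.arctan2(-p[0],-p[1])-np.arctan2(15,L)).round(4),'r',np.hypot(*p).round(1),'vs',np.hypot(L,15).round(1))
for th in map(float,sys.argv[2:]):
    a=-th;X=[np.cos(a),np.sin(a),0];Z=[0,0,-1];T=R.from_matrix(np.array([X,np.cross(Z,X),Z]).T)
    P=np.r_[H+L*np.array([-np.sin(th),-np.cos(th)])+15*np.array([-np.cos(th),np.sin(th)]),zz]
    print(th,P.round(1),'travel',(R0.inv().apply(P-s['eef_pos'])/300).round(4).tolist(),'rot',((R0.inv()*T).as_rotvec()/(np.pi/2)).round(4).tolist())
E
python3 arc.py 0.16 .45 .4 .35 .3 .25 .2
```

```text
eef [467.6  87.4 201.3] F [ 2.5  4.1 -6.6] w 0.25 t 4.2
th now (world) 0.4495 r 191.4 vs 191.4
0.45 [467.5  87.5 201.5] travel [-0.0003, -0.0001, -0.0007] rot [-0.0034, 0.0005, 0.0008]
0.4 [475.9  82.9 201.5] travel [0.0315, 0.0017, -0.0008] rot [-0.0034, 0.0004, -0.031]
0.35 [484.5  78.7 201.5] travel [0.0634, 0.0018, -0.0008] rot [-0.0034, 0.0004, -0.0629]
0.3 [493.3  74.9 201.5] travel [0.0953, 0.0004, -0.0008] rot [-0.0034, 0.0003, -0.0947]
0.25 [502.3  71.6 201.5] travel [0.1271, -0.0027, -0.0008] rot [-0.0034, 0.0002, -0.1265]
0.2 [511.4  68.8 201.5] travel [0.1586, -0.0073, -0.0008] rot [-0.0034, 0.0001, -0.1584]
```

```bash
python3 -m crank '[{"travel":[0.0315,0.0017,-0.001],"rotation":[0,0,-0.031]},{"travel":[0.063,0.0018,-0.001],"rotation":[0,0,-0.063]},{"travel":[0.095,0,-0.001],"rotation":[0,0,-0.095]},{"travel":[0.127,-0.0027,-0.001],"rotation":[0,0,-0.1265]},{"travel":[0.1586,-0.0073,-0.001],"rotation":[0,0,-0.158]}]';  python3 arc.py 0.16 .2 .17 .14 .11 .08 .06 .04
```

```text
clock: 4.82
eef_pos: [511.2, 68.7, 201.2]
orientation: [0.995, -0.099, -0.0, -0.003]
contact_force: [0.5, 3.6, -5.5]
width: 0.251
eef [511.2  68.7 201.2] F [ 0.5  3.6 -5.5] w 0.25 t 4.825
th now (world) 0.2007 r 191.5 vs 191.4
0.2 [511.4  68.8 201.5] travel [0.0005, -0.0002, -0.0011] rot [-0.0034, 0.0007, 0.0007]
0.17 [516.9  67.3 201.5] travel [0.0196, 0.0011, -0.0012] rot [-0.0034, 0.0006, -0.0184]
0.14 [522.5  65.9 201.5] travel [0.0387, 0.0017, -0.0012] rot [-0.0034, 0.0006, -0.0375]
0.11 [528.1  64.8 201.5] travel [0.0578, 0.0018, -0.0012] rot [-0.0034, 0.0005, -0.0566]
0.08 [533.8  63.8 201.5] travel [0.077, 0.0013, -0.0012] rot [-0.0034, 0.0005, -0.0757]
0.06 [537.6  63.2 201.5] travel [0.0897, 0.0007, -0.0012] rot [-0.0034, 0.0004, -0.0884]
0.04 [541.4  62.7 201.5] travel [0.1024, -0.0002, -0.0012] rot [-0.0034, 0.0004, -0.1012]
```

```bash
python3 -m crank '[{"travel":[0.0196,0.001,-0.001],"rotation":[0,0,-0.018]},{"travel":[0.0387,0.0017,-0.001],"rotation":[0,0,-0.0375]},{"travel":[0.0578,0.0018,-0.001],"rotation":[0,0,-0.0566]},{"travel":[0.077,0.0013,-0.001],"rotation":[0,0,-0.0757]},{"travel":[0.077,0.0013,-0.001],"rotation":[0,0,-0.0757]}]';  python3 arc.py 0.16 .08 .06 .05 .04 .03; python3 look.py 6 wrist top
```

```text
clock: 5.45
eef_pos: [533.6, 63.8, 201.1]
orientation: [0.999, -0.04, -0.001, -0.003]
contact_force: [-4.2, 2.8, -5.0]
width: 0.251
eef [533.6  63.8 201.1] F [-4.2  2.8 -5. ] w 0.25 t 5.45
th now (world) 0.0808 r 191.5 vs 191.4
0.08 [533.8  63.8 201.5] travel [0.0005, -0.0001, -0.0015] rot [-0.0034, 0.0012, 0.0002]
0.06 [537.6  63.2 201.5] travel [0.0132, 0.0008, -0.0015] rot [-0.0034, 0.0012, -0.0126]
0.05 [539.5  63.  201.5] travel [0.0196, 0.0011, -0.0015] rot [-0.0034, 0.0012, -0.0189]
0.04 [541.4  62.7 201.5] travel [0.026, 0.0014, -0.0015] rot [-0.0034, 0.0012, -0.0253]
0.03 [543.3  62.5 201.5] travel [0.0324, 0.0016, -0.0015] rot [-0.0034, 0.0011, -0.0317]
```

View pics/wrist_6.png

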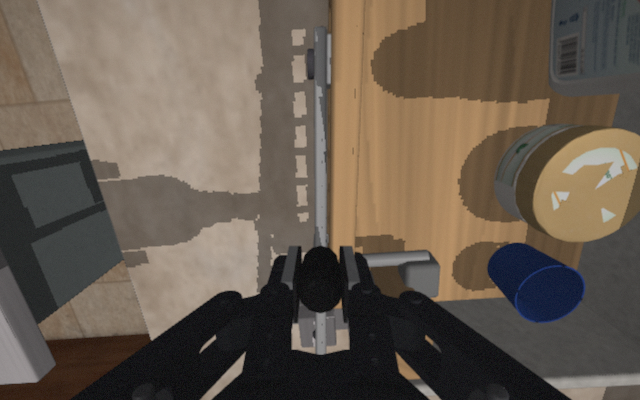

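```bash
python3 -m crank '[{"travel":[0.0066,0.0004,-0.001],"rotation":[0,0,-0.006]},{"travel":[0.0132,0.0008,-0.001],"rotation":[0,0,-0.0126]},{"travel":[0.0196,0.0011,-0.001],"rotation":[0,0,-0.019]},{"travel":[0.026,0.0014,-0.001],"rotation":[0,0,-0.025]},{"travel":[0.026,0.0014,-0.001],"rotation":[0,0,-0.025]}]';  python3 arc.py 0.16  .035 .03 .025 .02 .015 .01 .005
```

```text
clock: 6.18
eef_pos: [541.0, 62.8, 201.1]
orientation: [1.0, -0.02, -0.001, -0.003]
contact_force: [-3.4, 2.4, -4.8]
width: 0.254
eef [541.   62.8 201.1] F [-3.4  2.4 -4.8] w 0.25 t 6.175
th now (world) 0.0419 r 191.4 vs 191.4
0.035 [542.3  62.6 201.5] travel [0.0044, 0.0004, -0.0012] rot [-0.0034, 0.0015, -0.0033]
0.03 [543.3  62.5 201.5] travel [0.0076, 0.0007, -0.0013] rot [-0.0034, 0.0015, -0.0065]
0.025 [544.2  62.4 201.5] travel [0.0108, 0.0009, -0.0013] rot [-0.0034, 0.0015, -0.0097]
0.02 [545.2  62.3 201.5] travel [0.0139, 0.0011, -0.0013] rot [-0.0034, 0.0015, -0.0129]
0.015 [546.1  62.2 201.5] travel [0.0171, 0.0013, -0.0013] rot [-0.0034, 0.0015, -0.0161]
0.01 [547.1  62.1 201.5] travel [0.0203, 0.0014, -0.0013] rot [-0.0034, 0.0015, -0.0192]
0.005 [548.   62.1 201.5] travel [0.0235, 0.0016, -0.0013] rot [-0.0034, 0.0015, -0.0224]
```

```bash
python3 -m crank '[{"travel":[0.0044,0.0004,-0.001],"rotation":[0,0,-0.003]},{"travel":[0.0076,0.0007,-0.001],"rotation":[0,0,-0.0065]},{"travel":[0.0076,0.0007,-0.001],"rotation":[0,0,-0.0065]}]';  python3 arc.py 0.16 .02
```

```text
clock: 6.55
eef_pos: [543.0, 62.6, 201.1]
orientation: [1.0, -0.015, -0.002, -0.003]
contact_force: [-4.1, 3.1, -4.8]
width: 0.246
eef [543.   62.6 201.1] F [-4.1  3.1 -4.8] w 0.25 t 6.55
th now (world) 0.0313 r 191.4 vs 191.4
0.02 [545.2  62.3 201.5] travel [0.0072, 0.0006, -0.0012] rot [-0.0035, 0.0022, -0.0061]
```

```bash
python3 -m crank '[{"travel":[0.004,0.0003,0],"rotation":[0,0,-0.003]},{"travel":[0.007,0.0005,0],"rotation":[0,0,-0.0065]},{"travel":[0.007,0.0005,0],"rotation":[0,0,-0.0065]}]';  python3 arc.py 0.16 .015 .01
```

```text
clock: 6.92
eef_pos: [544.9, 62.3, 201.0]
orientation: [1.0, -0.009, -0.002, -0.003]
contact_force: [-4.8, 2.1, -4.3]
width: 0.252
eef [544.9  62.3 201. ] F [-4.8  2.1 -4.3] w 0.25 t 6.925
th now (world) 0.0213 r 191.5 vs 191.4
0.015 [546.1  62.2 201.5] travel [0.004, 0.0001, -0.0018] rot [-0.0034, 0.0027, -0.0025]
0.01 [547.1  62.1 201.5] travel [0.0072, 0.0003, -0.0018] rot [-0.0034, 0.0027, -0.0057]
```

```bash
python3 -m crank '[{"travel":[0.003,0.0002,0],"rotation":[0,0,-0.003]},{"travel":[0.003,0.0002,0],"rotation":[0,0,-0.003]}]';  python3 arc.py 0.16 .015
```

```text
clock: 7.18
eef_pos: [545.7, 62.2, 200.9]
orientation: [1.0, -0.007, -0.002, -0.003]
contact_force: [-5.1, 1.6, -4.6]
width: 0.25
eef [545.7  62.2 200.9] F [-5.1  1.6 -4.6] w 0.25 t 7.175
th now (world) 0.0174 r 191.5 vs 191.4
0.015 [546.1  62.2 201.5] travel [0.0015, -0.0002, -0.0019] rot [-0.0033, 0.0031, 0.0007]
```

```bash
python3 -m crank '[{"travel":[0.003,0.0002,0],"rotation":[0,0,-0.003]},{"travel":[0.003,0.0002,0],"rotation":[0,0,-0.003]}]';  python3 arc.py 0.16 .01
```

```text
clock: 7.42
eef_pos: [546.4, 62.1, 200.8]
orientation: [1.0, -0.005, -0.003, -0.003]
contact_force: [-4.3, 2.8, -5.3]
width: 0.252
eef [546.4  62.1 200.8] F [-4.3  2.8 -5.3] w 0.25 t 7.425
th now (world) 0.0134 r 191.5 vs 191.4
0.01 [547.1  62.1 201.5] travel [0.0022, -0.0002, -0.0022] rot [-0.0034, 0.0035, 0.0006]
```

```bash
python3 -m crank '[{"travel":[0.003,0.0001,-0.001],"rotation":[0,0.002,0]},{"travel":[0.003,0.0001,-0.001],"rotation":[0,0.002,0]}]';  python3 arc.py 0.16 .01
```

```text
clock: 7.68
eef_pos: [546.7, 62.1, 200.9]
orientation: [1.0, -0.004, -0.002, -0.003]
contact_force: [-6.3, 2.9, -4.3]
width: 0.252
eef [546.7  62.1 200.9] F [-6.3  2.9 -4.3] w 0.25 t 7.675
th now (world) 0.0118 r 191.5 vs 191.4
0.01 [547.1  62.1 201.5] travel [0.0011, -0.0002, -0.002] rot [-0.0034, 0.0028, 0.0009]
```

```bash
python3 -m crank '[{"travel":[0.003,0.0001,-0.001],"rotation":[0,0.002,-0.001]},{"travel":[0.003,0.0001,-0.001],"rotation":[0,0.002,-0.001]}]';  python3 arc.py 0.16 .005
```

```text
clock: 7.92
eef_pos: [546.8, 62.1, 200.9]
orientation: [1.0, -0.003, -0.002, -0.003]
contact_force: [-8.6, 1.9, -2.9]
width: 0.254
eef [546.8  62.1 200.9] F [-8.6  1.9 -2.9] w 0.25 t 7.925
th now (world) 0.0116 r 191.5 vs 191.4
0.005 [548.   62.1 201.5] travel [0.0042, 0.0, -0.0021] rot [-0.0034, 0.0028, -0.0012]
```

```bash
python3 -m crank '[{"travel":[-0.003,0.0,0],"rotation":[0,0.001,0.001]},{"travel":[-0.003,0.0,0],"rotation":[0,0.001,0.001]}]';  for p in .12 .09 .06 .03 0; do python3 arc.py $p .0155|tail -1; done; python3 arc.py .16 .016
```

```text
clock: 8.18
eef_pos: [545.6, 62.1, 200.8]
orientation: [1.0, -0.004, -0.002, -0.003]
contact_force: [-5.4, 2.0, -3.7]
width: 0.246
0.0155 [546.   59.7 197. ] travel [0.0014, 0.0082, 0.0126] rot [-0.0035, 0.0023, 0.0043]
0.0155 [546.   57.9 193.6] travel [0.0014, 0.0143, 0.024] rot [-0.0035, 0.0023, 0.0043]
0.0155 [545.9  56.2 190.1] travel [0.0014, 0.0201, 0.0356] rot [-0.0035, 0.0023, 0.0043]
0.0155 [545.9  54.6 186.6] travel [0.0014, 0.0255, 0.0473] rot [-0.0035, 0.0023, 0.0043]
0.0155 [545.9  53.1 183. ] travel [0.0014, 0.0305, 0.0592] rot [-0.0035, 0.0023, 0.0043]
eef [545.6  62.1 200.8] F [-5.4  2.  -3.7] w 0.25 t 8.175
th now (world) 0.0176 r 191.6 vs 191.4
0.016 [545.9  62.2 201.5] travel [0.0011, -0.0004, -0.0023] rot [-0.0035, 0.0023, 0.0047]
```

```bash
python3 -m crank '[{"travel":[0.0005,0.006,0.01],"rotation":[0,0.001,0]},{"travel":[0.0005,0.012,0.02],"rotation":[0,0.001,0]},{"travel":[0.0005,0.016,0.027],"rotation":[0,0.001,0]},{"travel":[0.0005,0.016,0.027],"rotation":[0,0.001,0]}]'; python3 arc.py .085 .016
```

```text
clock: 8.68
eef_pos: [546.0, 57.2, 193.5]
orientation: [1.0, -0.004, -0.001, -0.003]
contact_force: [-4.7, 0.9, -1.4]
width: 0.245
eef [546.   57.2 193.5] F [-4.7  0.9 -1.4] w 0.25 t 8.675
th now (world) 0.0151 r 196.4 vs 196.1
0.016 [545.9  57.6 193. ] travel [-0.0005, -0.0011, 0.0015] rot [-0.0036, 0.0009, 0.0045]
```

```bash
python3 -m crank '[{"travel":[-0.0003,0.003,0.006],"rotation":[0,0,0]},{"travel":[-0.0003,0.006,0.012],"rotation":[0,0,0]},{"travel":[-0.0003,0.006,0.012],"rotation":[0,0,0]}]'; python3 arc.py .06 .016
```

```text
clock: 9.05
eef_pos: [546.2, 55.4, 190.5]
orientation: [1.0, -0.005, -0.0, -0.003]
contact_force: [-5.0, 1.3, -1.6]
width: 0.249
eef [546.2  55.4 190.5] F [-5.   1.3 -1.6] w 0.25 t 9.05
th now (world) 0.0137 r 198.2 vs 197.5
0.016 [545.9  56.2 190.1] travel [-0.0013, -0.0026, 0.0014] rot [-0.0037, 0.0005, 0.0044]
```

```bash
python3 -m crank '[{"travel":[-0.001,0.001,0.006],"rotation":[0,0,0]},{"travel":[-0.001,0.003,0.012],"rotation":[0,0,0]},{"travel":[-0.001,0.003,0.012],"rotation":[0,0,0]}]'; python3 arc.py .03 .016
```

```text
clock: 9.43
eef_pos: [546.3, 54.0, 187.7]
orientation: [1.0, -0.005, 0.0, -0.002]
contact_force: [-5.5, -0.8, -0.1]
width: 0.248
eef [546.3  54.  187.7] F [-5.5 -0.8 -0.1] w 0.25 t 9.425
th now (world) 0.0135 r 199.6 vs 199.1
0.016 [545.8  54.6 186.6] travel [-0.0015, -0.002, 0.0039] rot [-0.003, -0.0, 0.0043]
```

```bash
python3 -m crank '[{"travel":[-0.002,0.0,0.004],"rotation":[0,0,0]},{"travel":[-0.002,0.001,0.008],"rotation":[0,0,0]},{"travel":[-0.002,0.001,0.008],"rotation":[0,0,0]}]'; python3 arc.py .02 .016; python3 look.py 7 wrist scene
```

```text
clock: 9.8
eef_pos: [546.0, 53.1, 185.8]
orientation: [1.0, -0.005, 0.0, -0.002]
contact_force: [-4.3, -1.8, 1.6]
width: 0.247
eef [546.   53.1 185.8] F [-4.3 -1.8  1.6] w 0.25 t 9.8
th now (world) 0.0147 r 200.5 vs 199.6
0.016 [545.8  54.  185.4] travel [-0.0006, -0.0032, 0.0013] rot [-0.0021, -0.0006, 0.0044]
```

```bash
python3 - <<'E'
import cv2,numpy as np
z2=np.load('pics/scene_7.npz');c=z2['p'][160:280,300:440];cv2.imwrite('pics/scenecrop7.png',cv2.resize(c[:,:,::-1],None,fx=5,fy=4.9,interpolation=cv2.INTER_CUBIC))
E
```

```text
(no output)
```

View pics/scenecrop7.png

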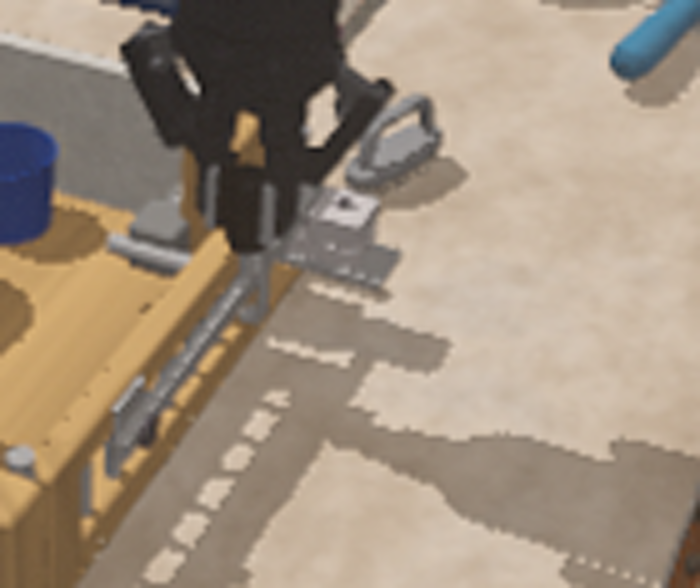

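View pics/wrist_7.png

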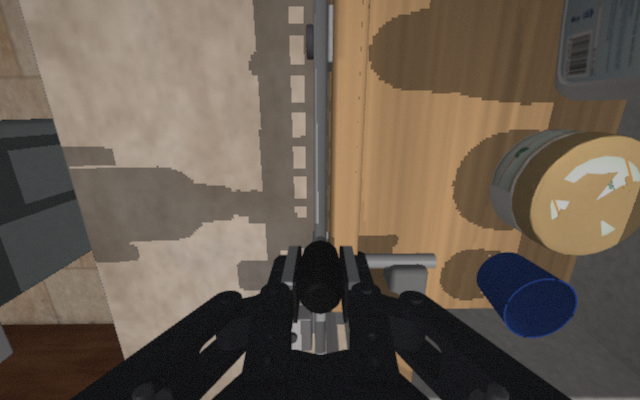

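```bash
python3 -m crank '[{"travel":[-0.0005,-0.001,0.004],"rotation":[0,0,0]},{"travel":[-0.0005,-0.001,0.009],"rotation":[0,0,0]},{"travel":[-0.0005,-0.001,0.009],"rotation":[0,0,0]}]'; python3 arc.py 0 .016
```

```text
clock: 10.28
eef_pos: [546.2, 52.4, 183.8]
orientation: [1.0, -0.004, 0.001, -0.0]
contact_force: [-5.1, -4.5, 2.5]
width: 0.247
eef [546.2  52.4 183.8] F [-5.1 -4.5  2.5] w 0.25 t 10.275
th now (world) 0.0135 r 201.2 vs 200.6
0.016 [545.8  53.1 183. ] travel [-0.0015, -0.0023, 0.0027] rot [-0.0004, -0.0011, 0.0046]
```

```bash
python3 -m crank '[{"travel":[-0.001,-0.003,0.004],"rotation":[0,0,0]},{"travel":[-0.001,-0.003,0.006],"rotation":[0,0,0]},{"travel":[-0.001,-0.003,0.006],"rotation":[0,0,0]}]'; python3 arc.py 0 .016
```

```text
clock: 10.65
eef_pos: [546.3, 52.4, 183.7]
orientation: [1.0, -0.004, 0.001, 0.001]
contact_force: [-8.6, -2.7, 6.7]
width: 0.25
eef [546.3  52.4 183.7] F [-8.6 -2.7  6.7] w 0.25 t 10.65
th now (world) 0.0132 r 201.1 vs 200.6
0.016 [545.8  53.1 183. ] travel [-0.0017, -0.0021, 0.0022] rot [0.0009, -0.0013, 0.0047]
```

```bash
python3 -m crank '[{"travel":[-0.001,0,-0.002],"rotation":[0,0,0]},{"travel":[-0.001,0,-0.002],"rotation":[0,0,0]},{"travel":[-0.001,0,-0.002],"rotation":[0,0,0]},{"travel":[-0.001,0,-0.002],"rotation":[0,0,0]}]' 0; python3 arc.py 0 .016; python3 look.py 8 wrist top
```

```text
clock: 11.15
eef_pos: [546.3, 52.5, 184.3]
orientation: [1.0, -0.004, 0.001, 0.001]
contact_force: [0.6, 0.3, 0.8]
width: 0.5
eef [546.3  52.5 184.3] F [0.6 0.3 0.8] w 0.5 t 11.15
th now (world) 0.0135 r 201.1 vs 200.6
0.016 [545.8  53.1 183. ] travel [-0.0016, -0.0019, 0.0044] rot [0.0009, -0.0017, 0.0048]
```

View pics/wrist_8.png

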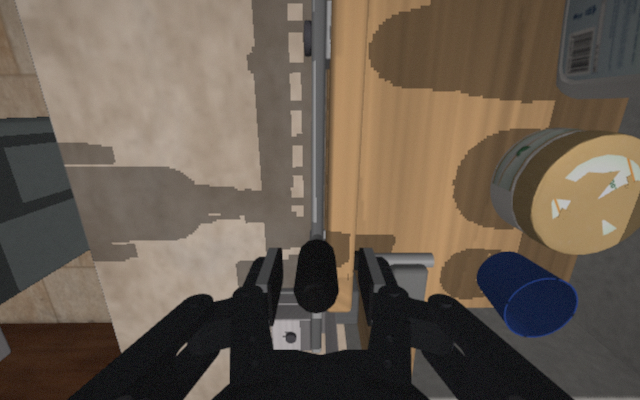

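```bash
python3 -m crank '[{"travel":[0,0,-0.06],"rotation":[0,0,0]},{"travel":[0,0,-0.15],"rotation":[0,0,0]},{"travel":[0,0,-0.3],"rotation":[0,0,0]},{"travel":[0,0.1,-0.4],"rotation":[0,0,0]},{"travel":[0,0.3,-0.4],"rotation":[0,0,0]}]'; python3 -m crank '[{"travel":[0,0.2,0],"rotation":[0,0,0]},{"travel":[0,0.35,0],"rotation":[0,0,0]},{"travel":[0,0.5,0],"rotation":[0,0,0]},{"travel":[0,0.5,0],"rotation":[0,0,0]}]';python3 look.py 9 top scene wrist; python3 - <<'E'
import cv2,numpy as np
from geo import *
z=np.load('pics/top_9.npz');p,d=z['p'],z['d'];C=cloud('top',d)
c=p[190:300,220:440];cv2.imwrite('pics/topcrop9.png',cv2.resize(c[:,:,::-1],None,fx=3.6,fy=3.6,interpolation=cv2.INTER_CUBIC))
z2=np.load('pics/scene_9.npz');c=z2['p'][160:280,280:440];cv2.imwrite('pics/scenecrop9.png',cv2.resize(c[:,:,::-1],None,fx=5,fy=4.9,interpolation=cv2.INTER_CUBIC))
g=(abs(C[...,2]-97)<5)&(C[...,0]<575)&(C[...,0]>540)&(C[...,1]>20)&(C[...,1]<230)
q=C[g];print('gate',q.mean(0),np.polyfit(q[:,1],q[:,0],1),len(q))
m=(p.max(2)<60)&(C[...,2]>135)&(abs(C[...,1]-50)<25)&(abs(C[...,0]-545)<25);print('grip',C[m].mean(0),m.sum())
# end of bar beyond the gate, past keeper
k=(C[...,1]<-45)&(C[...,1]>-58)&(C[...,0]>525)&(C[...,0]<560)&(C[...,2]>60);print('bar end',C[k].round(0).tolist()[:20])
E
```

```text
clock: 11.88
eef_pos: [546.7, -37.2, 310.2]
orientation: [1.0, -0.002, 0.006, 0.001]
contact_force: [0.9, -0.1, -0.0]
width: 0.499
clock: 12.38
eef_pos: [545.9, -189.8, 312.1]
orientation: [1.0, -0.004, 0.006, 0.002]
contact_force: [-0.4, 1.0, -0.4]
width: 0.5
gate [561.31044794 125.68256161  96.03423259] [1.95319448e-02 5.58855623e+02] 487
grip [543.62065326  53.75237676 145.06949987] 31
bar end [[545.0, -46.0, 80.0], [542.0, -46.0, 79.0]]
```

View pics/topcrop9.png

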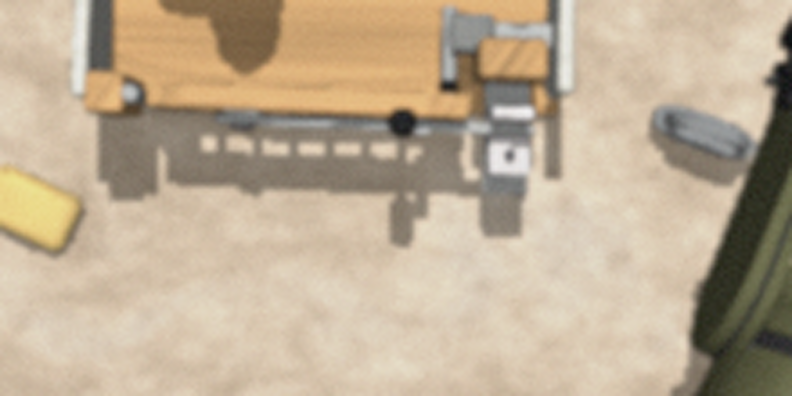

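View pics/scenecrop9.png

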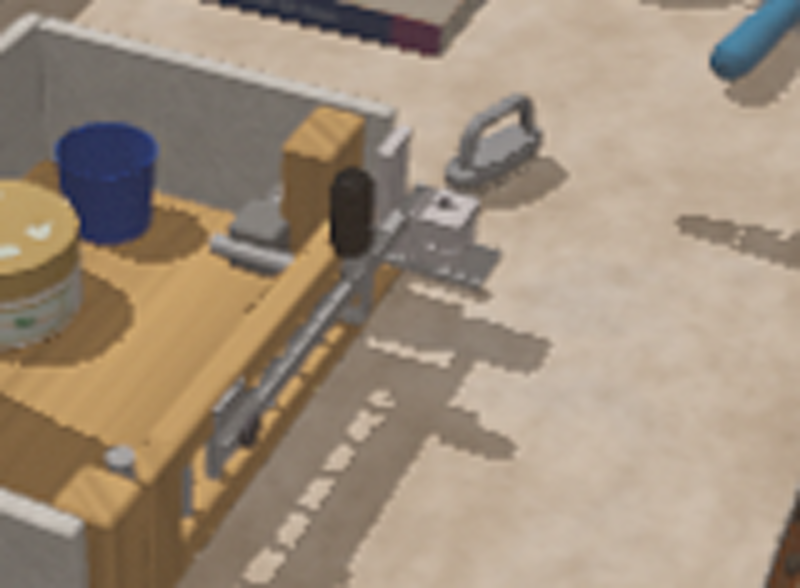

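View pics/wrist_9.png

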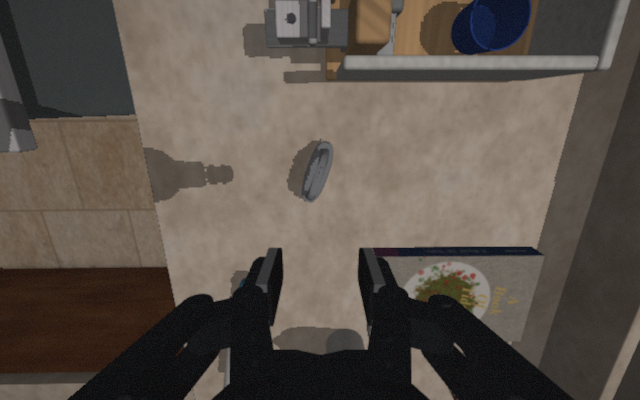

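```bash
python3 - <<'E'
import numpy as np
from geo import *
a=np.load('pics/top_0.npz');b=np.load('pics/top_9.npz')
A=cloud('top',a['d']);B=cloud('top',b['d'])
for n,u,v in [('soap',228,247),('brush',415,228),('wax',325,153),('jugcap',280,134)]:
    s=np.s_[v-12:v+13,u-12:u+13];print(n,np.abs(a['p'][s].astype(int)-b['p'][s]).mean().round(1))
z=np.load('pics/wrist_9.npz');C=cloud('wrist',z['d'],z['eef'],z['q'])
k=(C[...,2]>72)&(C[...,2]<95)&(C[...,0]>538)&(C[...,0]<549)&(C[...,1]<-10)&(C[...,1]>-50)
q=C[k]
for lo in range(-50,-10,5):
    r=q[(q[:,1]>=lo)&(q[:,1]<lo+5)]
    if len(r):print(lo,len(r),np.median(r,0).round(1))
E
```

```text
soap 12.4
brush 11.6
wax 12.2
jugcap 9.8
-50 57 [541.9 -47.7  81.8]
-45 57 [541.9 -42.4  82.4]
-40 59 [542.  -37.2  82.4]
-35 60 [542.5 -32.6  82.4]
-30 66 [542.6 -27.6  82.2]
-25 63 [543.1 -22.4  82.3]
-20 64 [542.3 -17.5  82.4]
-15 14 [543.7 -14.3  81.7]
```

```bash
python3 -c "
from station import *
s=state();print(s['clock'],s['contact_force'],s['dq']);print(finish_job())"
```

```text
12.525 [-0.06137633  0.12503734 -0.36031396] [ 0.01749706 -0.00206764  0.00900432 -0.00222454 -0.00118073 -0.00489611]
the job is handed in; nothing more can be done
None
```

The gate is shut and latched, and I handed the job in at 12.5 s; the job gives no verdict back.

- **What I did:** I gripped the black grip and lifted the bar to about 0.16 rad. I swung the gate in over the tooth until the bar touched the keeper's back wall. The force on the gripper across the gate (toward the front) went from about 5 N to 8.6 N, which I estimate put about 3 N on the keeper. I backed off about 1 mm, lowered the bar into the notch, let go and moved clear.
- **Gate and bar:** After letting go, the gate angle measured about 0.012 rad. The top of the bar is at 82 mm over its whole length through the notch, which is the level position. The grip's top is at 145 mm, the same as before I lifted it.
- **Robot:** Nothing was touching the gripper after release (force readings below about 1 N).
- **Products and things beside the pen:** They look unmoved in the final pictures. My before/after pixel comparison gave similar differences at all four (10 to 12 levels), which I put down to image noise, so it does not confirm this on its own.
- **One oddity:** During the lowering the gripper stopped 0.7 mm higher than expected, with a 6.7 N upward push. I took this as the pads slipping on the grip, and the bar height measured after release agreed.

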